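Slide the vial carrier to the reading window and start the reading

TASK

With the fingertips, push the vial carrier along the L-shaped slot in the white reader deck, round the corner and on until its pin is fully home at the end of the slot in front of the reading window. Then press the round start button on top of the grey reader block all the way down and let it go. Only push: keep the carrier upright with its pin in the slot, never lift it, and leave the other vessels where they stand.

Things in the scene. Friction and masses are not known exactly. Their poses are not given: they have to be found in the camera images.
- carrier: Vial carrier: loose grey disc, 48 mm across, 20 mm thick, flat on the deck, with a short capped amber vial fixed on it (21 mm across, top 50 mm above the deck). A guide pin under it, 12 mm across, 12 mm long, stands in the slot. About 0.14 kg; slides with about 1 N and stays where left. Origin: centre of the disc's underside, on the pin's axis, level with the deck's top; z up.
- deck: Fixed white plate, x -75 to 85, y -75 to 135 mm in its frame, top 24 mm above the bench, with an L slot 16 mm wide and deep: first leg along +x at y = -40, second along +y at x = 45. The grey reader block (x -5 to 85, y 76 to 135, top 60 mm above the bench) stands past the second leg's end, its window facing the slot. Origin on the bench, z up; yaw within 0.5 rad.
- slot_start (a point): On the centre line of the slot's first leg, level with the deck's top; the pin can go 2 mm beyond it, to the leg's near end. The carrier starts on the first leg within 27 mm of it.
- slot_corner (a point): Crossing of the centre lines of the slot's two legs, level with the deck's top, 90 mm in the deck's +x from slot_start. The pin has 2 mm play on every side there, and the slot's outer walls stop it.
- slot_end (a point): Where the pin's axis stands when the carrier is fully home, touching the end of the second leg; level with the deck's top, 82 mm in the deck's +y from slot_corner.
- start_top (a point): Centre of the top of the start button, a grey round button, 28 mm across, in a black housing on top of the reader block; it is pressed straight down.
- start (a joint): Travel of the start button in m: 0 up, 0.006 fully down; a spring pushes it back, about 5 N when fully down.
- spare_vial: Bystander: loose capped amber vial, 23 mm across, 40 mm tall, standing on the deck inside the L. Origin: centre of its underside.
- reagent_bottle: Bystander: amber bottle with a blue cap, 56 mm across, 100 mm tall, on the bench beyond the deck. Origin: centre of its underside.
- sample_jar: Bystander: pale squat jar with a white lid, 54 mm across, 60 mm tall, on the bench beyond the deck. Origin: centre of its underside.
- beaker: Bystander: small open glass beaker, 52 mm across, 55 mm tall, on the bench on the reader block's side. Origin: centre of its underside.
Not all that is in view belongs to the job. Leave any purple look-alike of the carrier alone.

How it is judged:
By the outcome, as a careful person would: the job done as asked, in the order asked, and still so for the second after the job is handed in, with the robot touching nothing.
It also fails if it takes over 51 s, if anything falls off the work surface, if the arm or the gripper's body presses on something with over 40 N, if the wrist force passes 120 N, or if a joint passes its speed limit or range.

ROBOT

A 6-joint arm with a two-finger parallel gripper is mounted at the origin on the work surface. World frame = base frame: x ahead of the robot, y to its left, z up, the work surface at z = 0. Lengths are in m, angles in degrees, forces in N, time in s.
With the tool pointing down it reaches from about 0.35 to 0.875 m from the base axis. Payload 15.5 kg.
Tool frame: the origin (TCP) lies at the centre of the arm's flange, where the gripper is bolted on; the fingertips stand 173 mm ahead of it and the grasp point (between the pads) lies 155 mm ahead of it; x points along the fingers, y is the direction in which the jaws open and shut, and the axes are right-handed (so a half turn about x gives the same grasp; the last joint's range is limited). The gripper opens to 85 mm and grips with 20 to 120 N. Pads are 22 mm wide; open, the fingers measure 114 mm over their backs; the gripper's body (76 mm by 85 mm) begins 54 mm behind the grasp point. The pads swing forward as they close: fully open they stand 13 mm farther back than shut.
Start: joints at [-76.232, 28.281, 77.091, -0, 74.628, -5.472], TCP at [0.206, -0.59, 0.405] pointing down, gripper open.
Joint ranges: [-166.48, 166.48], [-47.26, 123.95], [12.59, 153.08], [-70.14, 250.14], [6.76, 159.57], [-176.63, 176.63]. Speed limits (degrees/s): [108.29, 108.29, 147.25, 172.46, 172.46, 172.46].

INTERFACE

Orientations are given as a 3x3 rotation matrix whose columns are the frame's x, y, z axes.
In Python, from workcell import manip gives the robot as it stands.
- The arm moves only by the shell command python3 -m inch 'ROWS' [OPENING] [FORCE]. ROWS is JSON, a list of rows, each a list of 6 numbers: the shift along the world's x, y, z scaled (see below), then the turn, a rotation vector about the world's x, y, z scaled (see below). In form: [[tx, ty, tz, ax, ay, az], ...]. A call has 1 to 12 rows; each row shifts and turns the commanded pose from where the row before left it; what a row does not reach is not made up. The controller multiplies each number of a shift by 250 mm and each number of a turn by 30 degrees. A row lasts 1/10 s, in which the tool goes at most 50 mm and 8.59 degrees, less where a joint would pass 70% of its speed; a pose out of reach is approached as far as the arm can. A call with a number of a shift or a turn outside -1 to 1 is refused whole. A call with a gripper value outside its range is refused whole. OPENING is the closure, from 0 (fully open) to 1 (shut), set as the call begins (- or left out, the last holds). The fingers move at their own pace and stop on an object; FORCE is the grip in N (left out, the last holds). Time passes only in rows, so rows that do not move let the fingers close. It gives the time, the measured TCP pose, the force and the opening at its end, in the units of the state.
- manip.get_obs(): the state, without advancing time (a new reading comes with each control period).
- manip.camera(name): name is "side" or "top"; returns a dict with "pixels" (400x640x3 uint8, blue, green, red), "K" (3x3 intrinsics, pixels), "rvec" (rotation vector, rad) and "tvec" (3), from world to camera coordinates, as OpenCV has them. Camera axes: x right, y down, z forward; pixel columns grow to the right and rows downward; lengths in m; the calibration is good to about 2 mm. A picture is of the moment at which its call begins. There is no depth.
- manip.hand_in(): hands the job in, once; it reports no verdict.
The state is a dict: "t": time; "joints": joint angles; "joint_vel": joint speeds; "effort": joint torques, N m; "tool_pos": TCP position; "orientation": TCP orientation; "wrist_force": force on the tool from outside, world axes, zero at the start; "torque": the same for the moment, N m; "opening": finger opening in m.
Only numpy, scipy, OpenCV 4.12 (cv2) and the standard library are available. Lean on these libraries where they do the work, as an engineer would, in place of code of your own. Each camera call takes 0.05 s, during which the arm holds its last target.

## Working session

There is one attempt and no reset: what is moved stays moved. The work goes in short steps, Python scripts to look and compute and a shell command to move; the robot and the scene stay as the last step left them, time stands still between calls to the robot, and variables do not carry over. Pictures are saved under pics/ and viewed, and the job is handed in when it is done.

```bash
mkdir -p pics; ls; cat > h.py <<'E'
import cv2, numpy as np
from workcell import manip
def snap(cam,name):
    c=manip.camera(cam); cv2.imwrite(f'pics/{name}.png',c['pixels'])
    np.savez(f'pics/{name}.npz',K=c['K'],r=c['rvec'],t=c['tvec']); return c
def unproj(name,u,v,z):
    d=np.load(f'pics/{name}.npz'); R,_=cv2.Rodrigues(d['r']); o=-R.T@d['t'].reshape(3)
    r=R.T@np.linalg.solve(d['K'],[u,v,1.]); return o+r*(z-o[2])/r[2]
def proj(name,P):
    d=np.load(f'pics/{name}.npz'); return cv2.projectPoints(np.array(P,float).reshape(-1,3),d['r'],d['t'],d['K'],None)[0].reshape(-1,2)
E
python3 - <<'E'
from h import *
for c in('top','side'): 
    d=snap(c,c+'0'); R,_=cv2.Rodrigues(d['rvec']); print(-R.T@np.ravel(d['tvec']),R[2],d['K'][0,0])
print(manip.get_obs())
E
```

```text
pics
[0.54107477 0.08801668 0.95091153] [ 1.07320670e-01  4.11637512e-05 -9.94224458e-01] 466.49442269581465
[0.61485234 0.57362904 0.50922037] [ 0.03018452 -0.75270782 -0.6576624 ] 374.4686696880994
{'t': 0.1, 'joints': array([-7.62322701e+01,  2.83104653e+01,  7.71253439e+01,  1.64199226e-03,
        7.46268816e+01, -5.47235513e+00]), 'joint_vel': array([-0.00083428, -0.14051346, -0.08462264,  0.03717065, -0.07233867,
        0.04037322]), 'effort': array([ 1.20890345e-03, -8.83589530e+01, -3.84561217e+01, -1.17328855e-04,
        5.21881084e-03, -2.94587096e-05]), 'tool_pos': array([ 0.20592166, -0.58995265,  0.40415866]), 'orientation': array([[-2.33556602e-04,  3.29519952e-01, -9.44148583e-01],
       [ 1.06930010e-03, -9.44147987e-01, -3.29520008e-01],
       [-9.99999401e-01, -1.08653975e-03, -1.31843722e-04]]), 'wrist_force': array([-0.54117403, -0.41916905, -0.20712226]), 'torque': array([-0.0444519 , -0.04171609, -0.02416067]), 'opening': 0.0857356661548823}
```

View pics/top0.png

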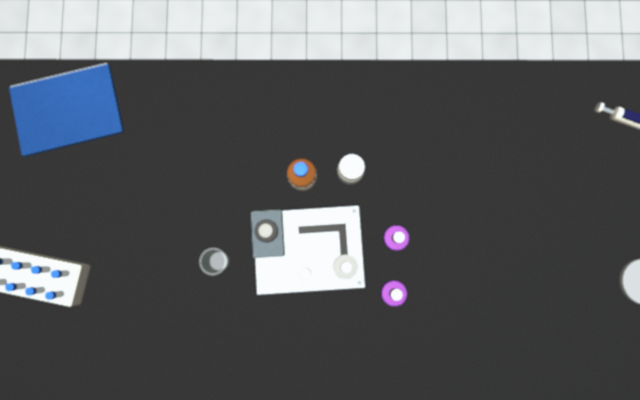

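View pics/side0.png

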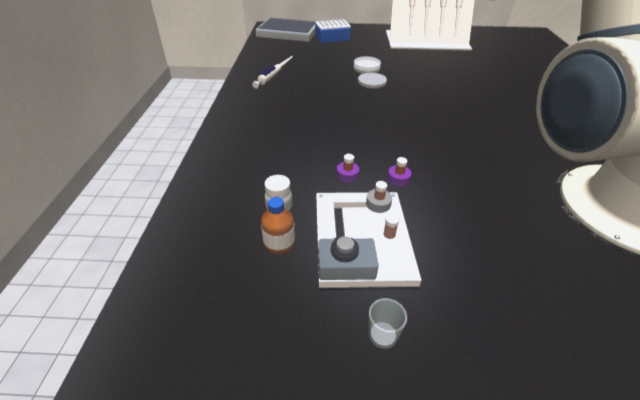

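```bash
python3 - <<'E'
from h import *
im=cv2.imread('pics/top0.png'); cv2.imwrite('pics/topz.png',cv2.resize(im[190:310,235:415],None,fx=4.4,fy=4.4,interpolation=cv2.INTER_CUBIC))
im=cv2.imread('pics/side0.png'); cv2.imwrite('pics/sidez.png',cv2.resize(im[140:300,260:430],None,fx=3.7,fy=3.7,interpolation=cv2.INTER_CUBIC))
E
```

```text
(no output)
```

View pics/topz.png

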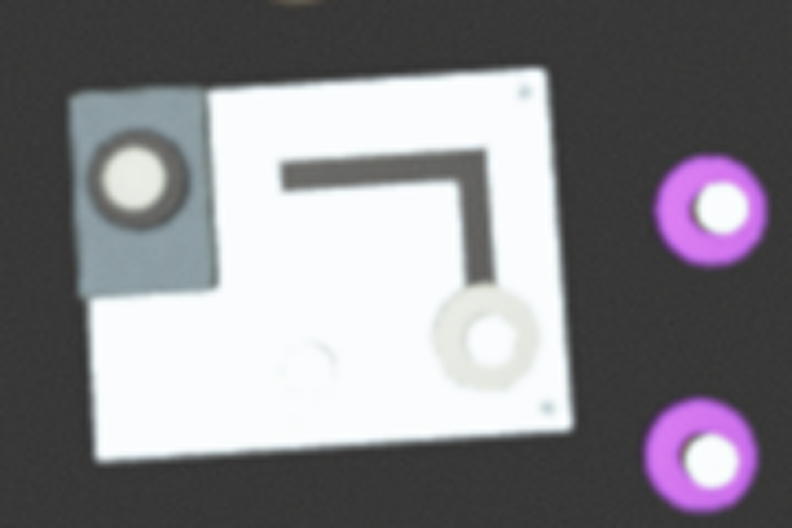

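View pics/sidez.png

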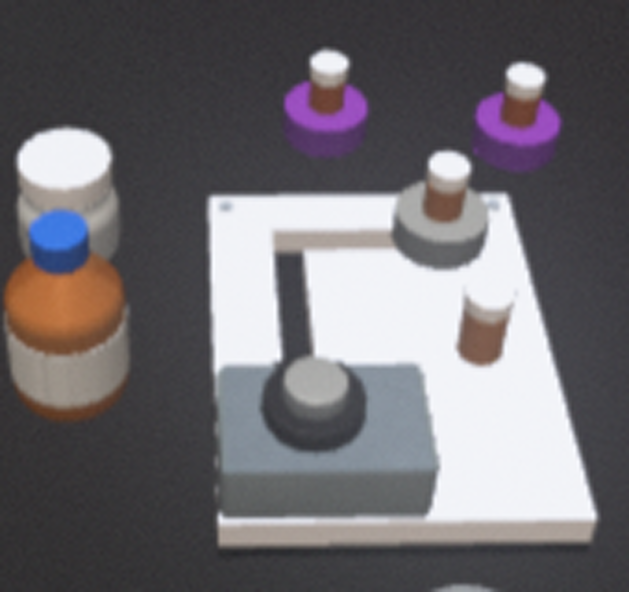

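```bash
python3 - <<'E'
from h import *
from scipy.optimize import least_squares
pts=[((545,68),(85,-75,24)),((573,430),(-75,-75,24)),((97,462),(-75,135,24)),((487,150),(53,-48,24)),((281,163),(53,48,24)),((283,190),(37,48,24)),((459,180),(37,-32,24)),((208,88),(85,76,60)),((69,93),(85,135,60)),((80,297),(-5,135,60)),((216,287),(-5,76,60))]
px=np.array([[(u+.5)/4.4-.5+235,(v+.5)/4.4-.5+190] for (u,v),_ in pts]); P=np.array([p for _,p in pts])/1000
ps=[((208,195),(85,-75,24)),((508,196),(-75,-75,24)),((595,519),(-75,135,24)),((219,521),(85,135,24)),((273,232),(53,-48,24)),((306,254),(37,-32,24)),((218,368),(85,76,60)),((424,366),(-5,76,60)),((436,465),(-5,135,60)),((220,470),(85,135,60))]
pxs=np.array([[(u+.5)/3.7-.5+260,(v+.5)/3.7-.5+140] for (u,v),_ in ps]); Q=np.array([p for _,p in ps])/1000
def W(p,P): c,s=np.cos(p[2]),np.sin(p[2]); return np.c_[p[0]+c*P[:,0]-s*P[:,1],p[1]+s*P[:,0]+c*P[:,1],P[:,2]]
f=lambda p:(proj('top0',W(p,P))-px).ravel()
g=lambda p:(proj('side0',W(p,Q))-pxs).ravel()
for nm,fn in (('top',f),('side',g),('both',lambda p:np.r_[f(p),g(p)])):
    r=least_squares(fn,[.5,.05,0],loss='soft_l1'); print(nm,r.x,np.degrees(r.x[2]),np.abs(fn(r.x)).max(),np.sqrt(np.mean(fn(r.x)**2)))
p=r.x
for n,q in dict(start=(-45,-40,24),corner=(45,-40,24),end=(45,42,24)).items(): print(n,W(p,np.array([q])/1000))
z=lambda u,v:((u+.5)/4.4-.5+235,(v+.5)/4.4-.5+190)
s=lambda u,v:((u+.5)/3.7-.5+260,(v+.5)/3.7-.5+140)
def show(n,w):
    c,sn=np.cos(p[2]),np.sin(p[2]); d=w[:2]-p[:2]; print(n,w.round(4),'deck',(c*d[0]+sn*d[1]).round(4),(-sn*d[0]+c*d[1]).round(4))
show('disc top',unproj('top0',*z(486,337),.044))
show('vial top',unproj('top0',*z(491,341),.074))
show('vial side',unproj('side0',*s(449,166),.074))
show('spare top',unproj('top0',*z(312,364),.064))
show('spare side',unproj('side0',*s(488,292),.064))
for h in (.066,.07,.075,.08,.085):
  show(f'btn{h} top',unproj('top0',*z(133,180),h)); show('btn side',unproj('side0',*s(316,379),h))
show('bottle cap',unproj('top0',301,169,.1)); show('jar',unproj('top0',351,167,.06))
show('beaker',unproj('top0',214,262,.03))
E
```

```text
top [0.54748469 0.08231256 0.06383887] 3.6576978452682996 1.0649114228266114 0.6765711356545683
side [0.54635003 0.08445718 0.06122091] 3.507699868983174 1.7854621486333713 0.7855255261028367
both [0.5467434  0.08312642 0.06237084] 3.573585621456337 2.3642069129169556 0.854143264900411
start [[0.50432412 0.04039933 0.024     ]]
corner [[0.59414912 0.04600906 0.024     ]]
end [[0.58903802 0.12784962 0.024     ]]
disc top [0.5181 0.0412 0.044 ] deck -0.0312 -0.0401
vial top [0.5172 0.0406 0.074 ] deck -0.0321 -0.0406
vial side [0.5169 0.0431 0.074 ] deck -0.0322 -0.0381
spare top [0.507  0.1167 0.064 ] deck -0.0376 0.036
spare side [0.5046 0.1203 0.064 ] deck -0.0397 0.0397
btn0.066 top [0.5854 0.1942 0.066 ] deck 0.0455 0.1085
btn side [0.5837 0.1788 0.066 ] deck 0.0428 0.0931
btn0.07 top [0.5852 0.1937 0.07  ] deck 0.0453 0.108
btn side [0.584  0.1823 0.07  ] deck 0.0433 0.0967
btn0.075 top [0.585  0.1931 0.075 ] deck 0.045 0.1074
btn side [0.5843 0.1868 0.075 ] deck 0.044 0.1011
btn0.08 top [0.5847 0.1925 0.08  ] deck 0.0447 0.1068
btn side [0.5847 0.1912 0.08  ] deck 0.0446 0.1055
btn0.085 top [0.5845 0.1919 0.085 ] deck 0.0444 0.1063
btn side [0.585  0.1957 0.085 ] deck 0.0452 0.1099
bottle cap [0.6976 0.125  0.1   ] deck 0.1532 0.0324
jar [0.7091 0.0299 0.06  ] deck 0.1587 -0.0633
beaker [0.5254 0.2972 0.03  ] deck -0.008 0.215
```

```bash
python3 -m inch '[[0.06,0.14,0,0,0,-0.04],[0.06,0.15,0,0,0,-0.04],[0.06,0.15,0,0,0,-0.04],[0.06,0.15,0,0,0,-0.04],[0.06,0.15,0,0,0,-0.04],[0.06,0.15,0,0,0,-0.04],[0.06,0.15,0,0,0,-0.04],[0.06,0.15,0,0,0,-0.04],[0.06,0.15,0,0,0,-0.05],[0.06,0.15,0,0,0,-0.05],[0.06,0.15,0,0,0,-0.05],[0.06,0.15,0,0,0,-0.05]]' 1 20
```

```text
t: 1.3
tool_pos: [0.3861, -0.141, 0.4046]
orientation: [[-0.0, 0.062, -0.998], [0.0, -0.998, -0.062], [-1.0, -0.0, 0.0]]
wrist_force: [1.1, -0.1, 0.1]
opening: -0.0001
```

```bash
python3 -m inch '[[0.055,0.12,0,0,0,0],[0.055,0.12,0,0,0,0],[0.055,0.12,0,0,0,0],[0.055,0.12,0,0,0,0],[0.055,0.12,0,0,0,0],[0.055,0.12,0,0,0,0],[0,0,-0.16,0,0,0],[0,0,-0.16,0,0,0],[0,0,-0.16,0,0,0],[0,0,-0.1,0,0,0],[0,0,0,0,0,0],[0,0,0,0,0,0]]'
python3 - <<'E'
from h import *
snap('side','side1');snap('top','top1')
im=cv2.imread('pics/side1.png'); a=cv2.resize(im[100:300,280:480],None,fx=3,fy=3,interpolation=cv2.INTER_CUBIC)
cv2.imwrite('pics/side1z.png',a)
o=manip.get_obs();print(o['tool_pos'],o['wrist_force'])
E
```

```text
t: 2.5
tool_pos: [0.4686, 0.0374, 0.26]
orientation: [[-0.001, 0.063, -0.998], [0.0, -0.998, -0.063], [-1.0, -0.0, 0.001]]
wrist_force: [0.8, -0.6, 0.8]
opening: 0.0001
[0.46894259 0.03737217 0.26101188] [0.7199557  0.00560367 0.69767251]
```

View pics/side1z.png

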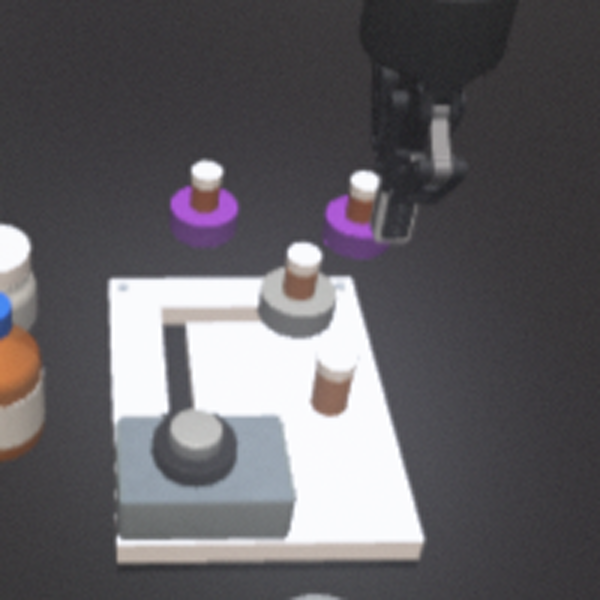

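View pics/top1.png

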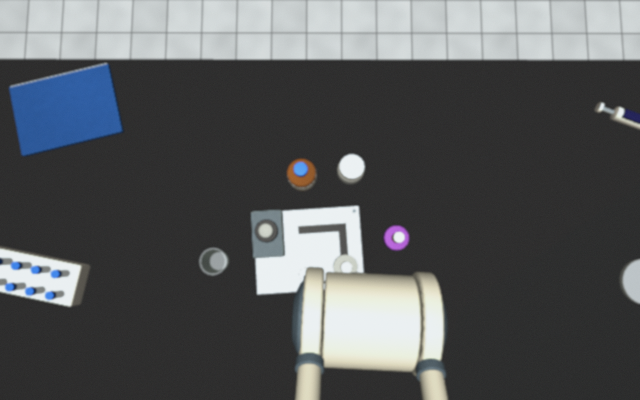

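```bash
python3 - <<'E'
from h import *
for L in (.16,.173,.186):
    print(L,(proj('side1',[[.469+d,.0374+s,.261-L] for d in(-.011,.011) for s in (.007,.014)])-[280,100])*3)
E
```

```text
0.16 [[409.17602016 223.15077195]
 [411.04872408 230.54459512]
 [371.62261654 221.87638191]
 [373.19248423 229.25252465]]
0.173 [[405.16578466 240.29979874]
 [406.98266924 247.73441582]
 [368.09462078 239.02467514]
 [369.61642711 246.44179228]]
0.186 [[401.25651036 257.01708373]
 [403.01978123 264.48808417]
 [364.65535865 255.74166675]
 [366.13101493 263.19535093]]
```

```bash
python3 -m inch '[[0,0,-0.07,0,0,0],[0,0,-0.07,0,0,0],[0,0,-0.075,0,0,0],[0,0,0,0,0,0],[0.032,0.002,0,0,0,0],[0.032,0.002,0,0,0,0],[0.032,0.002,0,0,0,0],[0.032,0.002,0,0,0,0],[0.032,0.002,0,0,0,0],[0,0,0,0,0,0]]'
python3 - <<'E'
from h import *
snap('side','side2')
im=cv2.imread('pics/side2.png'); a=cv2.resize(im[100:300,280:480],None,fx=3,fy=3,interpolation=cv2.INTER_CUBIC)
cv2.imwrite('pics/side2z.png',a)
o=manip.get_obs();print(o['tool_pos'],o['wrist_force'])
E
```

```text
t: 3.6
tool_pos: [0.5098, 0.0399, 0.2061]
orientation: [[0.002, 0.064, -0.998], [-0.0, -0.998, -0.064], [-1.0, 0.0, -0.002]]
wrist_force: [-0.4, -0.1, 0.2]
opening: 0.0003
[0.50915502 0.03992065 0.20597037] [ 1.14128469 -0.13833549 -0.84273646]
```

View pics/side2z.png

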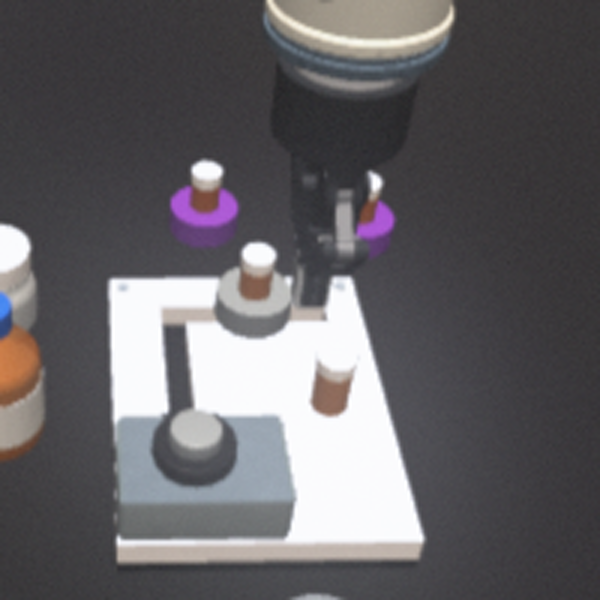

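```bash
python3 -m inch '[[0.032,0.002,0,0,0,0],[0.032,0.002,0,0,0,0],[0.032,0.002,0,0,0,0],[0.032,0.002,0,0,0,0],[0.032,0.002,0,0,0,0],[0.024,0.002,0,0,0,0],[0.016,0.001,0,0,0,0],[0,0,0,0,0,0],[0,0,0,0,0,0]]'
python3 - <<'E'
from h import *
snap('side','side3')
im=cv2.imread('pics/side3.png'); a=cv2.resize(im[100:300,280:480],None,fx=3,fy=3,interpolation=cv2.INTER_CUBIC)
cv2.imwrite('pics/side3z.png',a)
o=manip.get_obs();print(o['tool_pos'],o['wrist_force'])
E
```

```text
t: 4.55
tool_pos: [0.5584, 0.0432, 0.2059]
orientation: [[-0.0, 0.063, -0.998], [0.0, -0.998, -0.063], [-1.0, -0.0, 0.0]]
wrist_force: [-0.4, 0.6, -0.6]
opening: -0.0003
[0.55826991 0.04317321 0.20592671] [ 0.14873373 -0.23189073  0.7200795 ]
```

View pics/side3z.png

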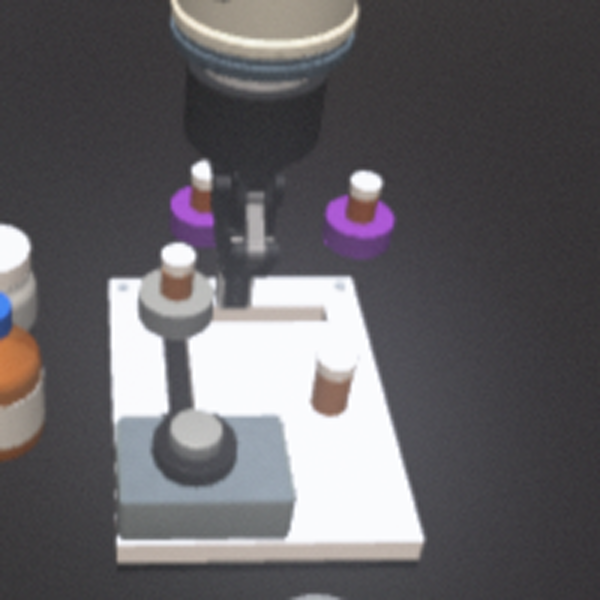

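```bash
cat >> h.py <<'E'
DP=[0.5467434,0.08312642,0.06237084]
def deck(w):
    c,s=np.cos(DP[2]),np.sin(DP[2]); d=np.array(w)[:2]-DP[:2]; return np.array([c*d[0]+s*d[1],-s*d[0]+c*d[1]])
def world(x,y):
    c,s=np.cos(DP[2]),np.sin(DP[2]); return DP[0]+c*x-s*y,DP[1]+s*x+c*y
E
python3 - <<'E'
from h import *
z=lambda u,v:((u+.5)/3-.5+280,(v+.5)/3-.5+100)
print(deck(unproj('side2',*z(258,253),.074)),deck(unproj('side3',*z(178,253),.074)),deck(unproj('side1',*z(303.5,253),.074)))
o=manip.get_obs();print(deck(o['tool_pos']),world(.010,-.0405),world(45e-3,-.085),o['t'])
E
```

```text
[-0.00443039 -0.03973702] [ 0.04426984 -0.04010478] [-0.03216306 -0.03952759]
[ 0.00901379 -0.04059398] (np.float64(0.5592483372811706), np.float64(0.043328473525414295)) (np.float64(0.5969539854408799), np.float64(0.0010965650099776098)) 4.6
```

```bash
python3 -m inch '[[0.004,0,0,0,0,0],[0,0,0,0,0,0],[-0.03,-0.002,0,0,0,0],[-0.03,-0.002,0,0,0,0],[-0.03,-0.002,0,0,0,0],[0,0,0.14,0,0,0],[0,0,0.14,0,0,0]]'
python3 -m inch '[[0.02,-0.016,0,0,0,0.25],[0.02,-0.016,0,0,0,0.25],[0.02,-0.016,0,0,0,0.25],[0.02,-0.016,0,0,0,0.25],[0.02,-0.016,0,0,0,0.25],[0.02,-0.016,0,0,0,0.25],[0.02,-0.016,0,0,0,0.25],[0.02,-0.016,0,0,0,0.25],[0.02,-0.016,0,0,0,0.25],[0.02,-0.016,0,0,0,0.25],[0.02,-0.016,0,0,0,0.25],[0.02,-0.016,0,0,0,0.25]]'
python3 - <<'E'
from h import *
snap('side','side4')
im=cv2.imread('pics/side4.png'); a=cv2.resize(im[100:300,280:480],None,fx=3,fy=3,interpolation=cv2.INTER_CUBIC)
cv2.imwrite('pics/side4z.png',a)
o=manip.get_obs();print(o['tool_pos'],deck(o['tool_pos']),o['wrist_force'],o['joints'],o['orientation'].round(3))
E
```

```text
t: 5.3
tool_pos: [0.5357, 0.0416, 0.2761]
orientation: [[-0.003, 0.063, -0.998], [0.0, -0.998, -0.063], [-1.0, -0.0, 0.003]]
wrist_force: [0.6, 0.3, -0.7]
opening: -0.0001
t: 6.5
tool_pos: [0.5965, -0.0065, 0.2758]
orientation: [[-0.001, 0.998, 0.069], [0.0, 0.069, -0.998], [-1.0, -0.001, -0.0]]
wrist_force: [0.9, 0.4, -0.2]
opening: -0.0
[ 0.59718243 -0.00704025  0.27585412] [ 0.04472083 -0.09313523] [ 1.32951658 -1.01731052  0.48289645] [-6.40059145e+00  3.45602351e+01  8.89059190e+01 -9.73970761e-03
  5.65193135e+01 -1.08383627e+01] [[ 0.     0.997  0.077]
 [-0.     0.077 -0.997]
 [-1.     0.     0.   ]]
```

View pics/side4z.png

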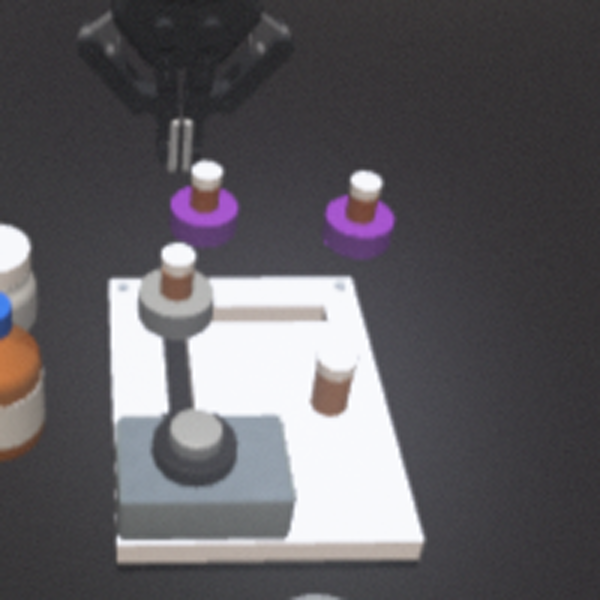

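```bash
python3 - <<'E'
from h import *
z=lambda u,v:((u+.5)/3-.5+280,(v+.5)/3-.5+100)
print(deck(unproj('side4',*z(204,207),.02)),deck(unproj('top0',397,238,.02)))
print(deck(unproj('side4',*z(178,253),.074)), deck(unproj('side4',*z(180,172),.103)))
E
```

```text
[ 0.01557121 -0.15692382] [ 0.01747862 -0.14816244]
[ 0.04426984 -0.04010478] [ 0.04166171 -0.08380738]
```

```bash
python3 -m inch '[[0.004,0,-0.1,0,0,-0.03],[0,0,-0.1,0,0,0],[0,0,-0.08,0,0,0],[0,0,0,0,0,0],[-0.002,0.036,0,0,0,0],[-0.002,0.036,0,0,0,0],[-0.002,0.036,0,0,0,0],[-0.002,0.036,0,0,0,0],[-0.002,0.036,0,0,0,0],[0,0,0,0,0,0]]'
python3 - <<'E'
from h import *
snap('side','side5')
im=cv2.imread('pics/side5.png'); a=cv2.resize(im[100:300,280:480],None,fx=3,fy=3,interpolation=cv2.INTER_CUBIC)
cv2.imwrite('pics/side5z.png',a)
o=manip.get_obs();print(o['tool_pos'],deck(o['tool_pos']),o['wrist_force'])
E
```

```text
t: 7.55
tool_pos: [0.5953, 0.04, 0.2062]
orientation: [[0.0, 0.999, 0.049], [0.0, 0.049, -0.999], [-1.0, 0.0, -0.0]]
wrist_force: [-0.1, -0.0, 0.5]
opening: -0.0002
[0.59535151 0.03945722 0.2059975 ] [ 0.04579168 -0.04661405] [-0.28267721 -0.09964165 -0.19799796]
```

View pics/side5z.png

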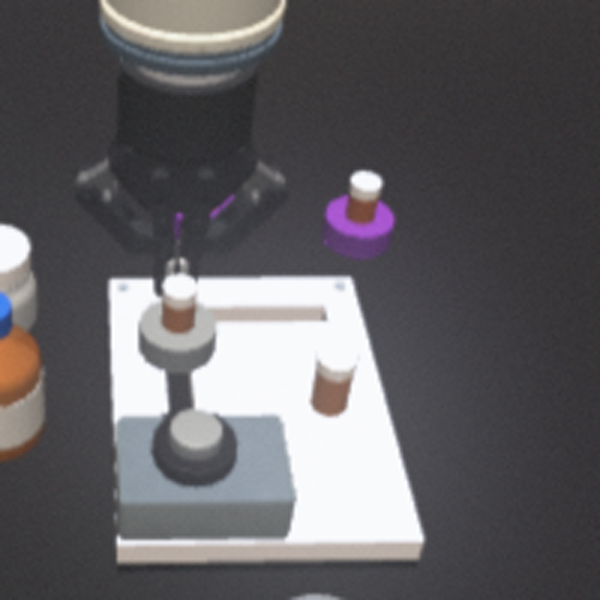

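```bash
python3 -m inch '[[-0.002,0.036,0,0,0,0],[-0.002,0.036,0,0,0,0],[-0.002,0.036,0,0,0,0],[-0.002,0.036,0,0,0,0],[-0.002,0.036,0,0,0,0],[-0.001,0.016,0,0,0,0],[0,0,0,0,0,0]]'
python3 -m inch '[[0,0.008,0,0,0,0],[0,0.004,0,0,0,0],[0,0,0,0,0,0]]'
python3 - <<'E'
from h import *
snap('side','side6');snap('top','top6')
im=cv2.imread('pics/side6.png'); a=cv2.resize(im[100:300,280:480],None,fx=3,fy=3,interpolation=cv2.INTER_CUBIC)
cv2.imwrite('pics/side6z.png',a)
o=manip.get_obs();print(o['tool_pos'],deck(o['tool_pos']),o['wrist_force'])
E
```

```text
t: 8.3
tool_pos: [0.5926, 0.0884, 0.2059]
orientation: [[-0.0, 0.999, 0.049], [0.0, 0.049, -0.999], [-1.0, -0.0, -0.0]]
wrist_force: [0.6, -0.4, -0.9]
opening: -0.0003
t: 8.6
tool_pos: [0.5927, 0.0906, 0.2059]
orientation: [[-0.0, 0.999, 0.048], [0.0, 0.048, -0.999], [-1.0, -0.0, -0.0]]
wrist_force: [-0.2, -0.3, 0.3]
opening: 0.0001
[0.59273125 0.09052402 0.20593821] [0.04635953 0.00451677] [ 0.37660704 -0.75846389 -0.4830515 ]
```

View pics/side6z.png

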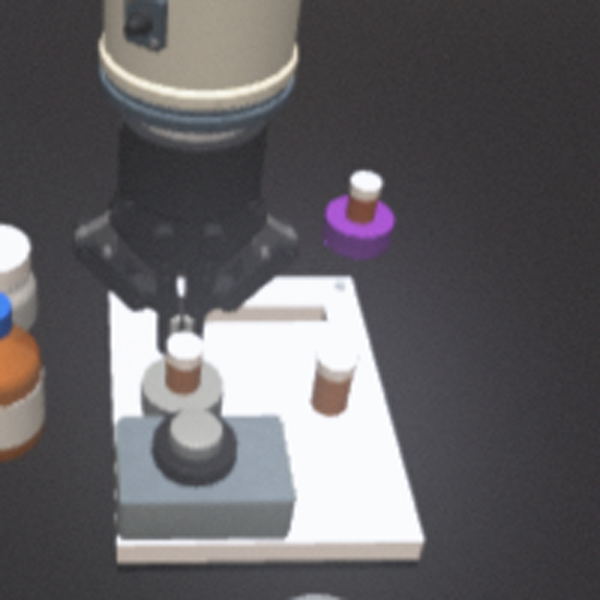

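Not yet home (no contact force); creep on until the force rises.

```bash
for i in 1; do python3 -m inch '[[0,0.006,0,0,0,0],[0,0,0,0,0,0],[0,0,0,0,0,0]]'; done; python3 -m inch '[[0,0.004,0,0,0,0],[0,0,0,0,0,0],[0,0,0,0,0,0]]'; python3 -m inch '[[0,0.004,0,0,0,0],[0,0,0,0,0,0],[0,0,0,0,0,0]]'
```

```text
t: 9.0
tool_pos: [0.5927, 0.0921, 0.2059]
orientation: [[0.0, 0.999, 0.048], [0.0, 0.048, -0.999], [-1.0, 0.0, -0.0]]
wrist_force: [-0.0, 0.3, -1.3]
opening: 0.0001
t: 9.3
tool_pos: [0.5927, 0.0932, 0.2059]
orientation: [[-0.0, 0.999, 0.048], [0.0, 0.048, -0.999], [-1.0, 0.0, -0.0]]
wrist_force: [0.7, -0.2, 0.4]
opening: -0.0003
t: 9.6
tool_pos: [0.5927, 0.0942, 0.2059]
orientation: [[-0.0, 0.999, 0.048], [-0.0, 0.048, -0.999], [-1.0, -0.0, 0.0]]
wrist_force: [-0.0, -0.9, 0.6]
opening: 0.0001
```

```bash
python3 -m inch '[[0,0.004,0,0,0,0],[0,0,0,0,0,0],[0,0,0,0,0,0]]'|egrep 'pos|wrist';python3 -m inch '[[0,0.003,0,0,0,0],[0,0,0,0,0,0],[0,0,0,0,0,0]]'|egrep 'pos|wrist';
python3 - <<'E'
from h import *
snap('side','side7')
im=cv2.imread('pics/side7.png'); a=cv2.resize(im[100:300,280:480],None,fx=3,fy=3,interpolation=cv2.INTER_CUBIC)
cv2.imwrite('pics/side7z.png',a)
o=manip.get_obs();print(o['t'],o['tool_pos'],deck(o['tool_pos']),o['wrist_force'])
E
```

```text
tool_pos: [0.5928, 0.0947, 0.206]
wrist_force: [0.2, -7.8, 1.9]
tool_pos: [0.5928, 0.095, 0.2062]
wrist_force: [-0.1, -12.6, 4.6]
10.25 [0.59281872 0.0950301  0.20613607] [0.0467277  0.00900864] [ -1.25887385 -12.73677409   4.58797213]
```

View pics/side7z.png

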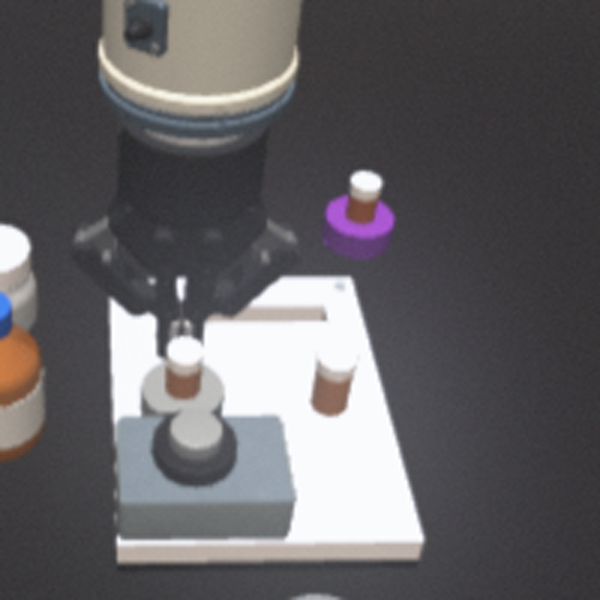

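```bash
python3 -m inch '[[0,-0.006,0,0,0,0],[0,-0.01,0,0,0,0],[0.001,-0.04,0,0,0,0],[0.001,-0.04,0,0,0,0],[0.001,-0.04,0,0,0,0],[0,0,0.1,0,0,0],[0,0,0.15,0,0,0],[0,0,0.15,0,0,0],[0,-0.16,0,0,0,0],[0,-0.16,0,0,0,0],[0,0,0,0,0,0]]'
python3 - <<'E'
from h import *
snap('side','side8');snap('top','top8')
im=cv2.imread('pics/side8.png'); a=cv2.resize(im[140:300,260:430],None,fx=3.7,fy=3.7,interpolation=cv2.INTER_CUBIC)
cv2.imwrite('pics/side8z.png',a)
im=cv2.imread('pics/top8.png'); cv2.imwrite('pics/top8z.png',cv2.resize(im[190:310,235:415],None,fx=4.4,fy=4.4,interpolation=cv2.INTER_CUBIC))
E
```

```text
t: 11.35
tool_pos: [0.5934, -0.0225, 0.3063]
orientation: [[0.001, 0.999, 0.044], [-0.001, 0.044, -0.999], [-1.0, 0.001, 0.001]]
wrist_force: [-0.6, 0.9, -0.3]
opening: 0.0
```

View pics/side8z.png

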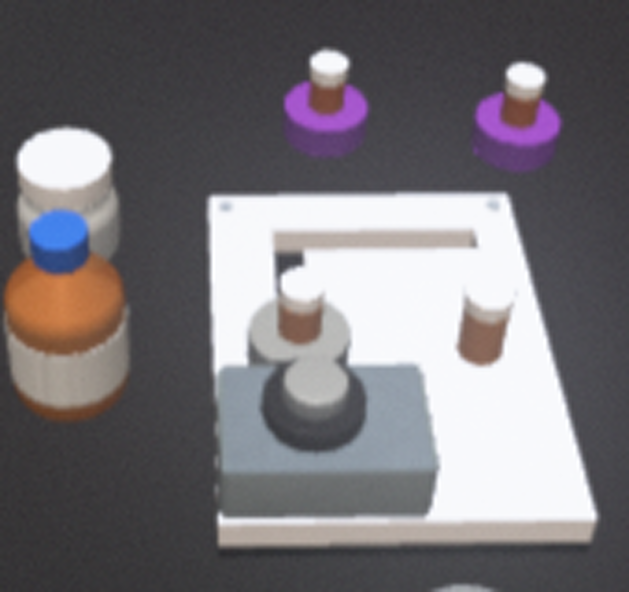

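View pics/top8z.png

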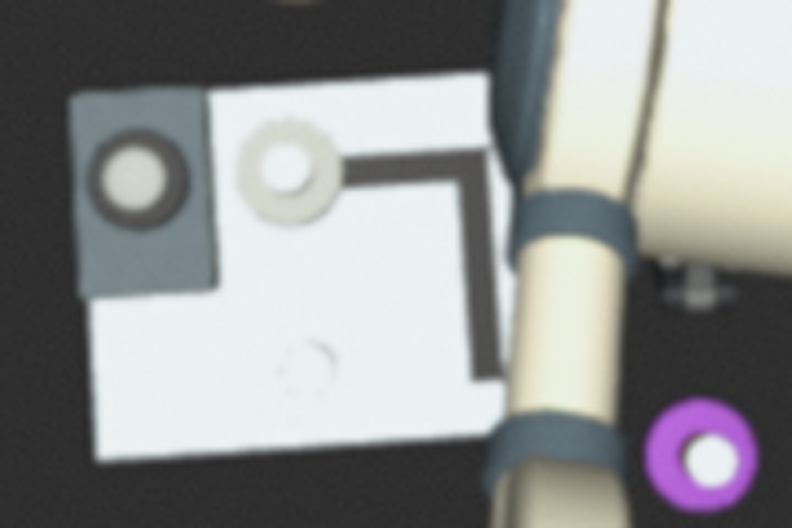

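```bash
python3 - <<'E'
from h import *
z=lambda u,v:((u+.5)/4.4-.5+235,(v+.5)/4.4-.5+190)
s=lambda u,v:((u+.5)/3.7-.5+260,(v+.5)/3.7-.5+140)
print('disc',deck(unproj('top8',*z(290,171),.044)),deck(unproj('top8',*z(287,169),.074)),deck(unproj('side8',*s(302,282),.074)))
# slot end wall seen in top0
print('slot end edge',deck(unproj('top0',*z(281.5,176),.024)))
o=manip.get_obs();print(o['tool_pos'],deck(o['tool_pos']),world(.0446,.106))
E
```

```text
disc [0.04659416 0.0416035 ] [0.04580627 0.04163262] [0.04576359 0.04263023]
slot end edge [0.0457162  0.04636163]
[ 0.59330777 -0.01951533  0.30591907] [ 0.04007612 -0.10534455] (np.float64(0.5846496549975243), np.float64(0.19170024664372967))
```

```bash
python3 -m inch '[[-0.007,0.169,0,0,0,0],[-0.007,0.169,0,0,0,0],[-0.007,0.169,0,0,0,0],[-0.007,0.169,0,0,0,0],[-0.007,0.17,0,0,0,0],[0,0,0,0,0,0],[0,0,-0.06,0,0,0],[0,0,-0.06,0,0,0],[0,0,-0.048,0,0,0],[0,0,0,0,0,0],[0,0,0,0,0,0]]'
python3 - <<'E'
from h import *
snap('side','side9')
im=cv2.imread('pics/side9.png'); a=cv2.resize(im[100:300,260:460],None,fx=3,fy=3,interpolation=cv2.INTER_CUBIC)
cv2.imwrite('pics/side9z.png',a)
o=manip.get_obs();print(o['tool_pos'],o['wrist_force'])
E
```

```text
t: 12.55
tool_pos: [0.5847, 0.1934, 0.264]
orientation: [[-0.0, 0.999, 0.048], [-0.0, 0.048, -0.999], [-1.0, -0.0, 0.0]]
wrist_force: [-0.5, -0.1, 0.6]
opening: -0.0001
[0.58487952 0.19341211 0.26438564] [-0.23734964 -1.11317745  0.12596768]
```

View pics/side9z.png

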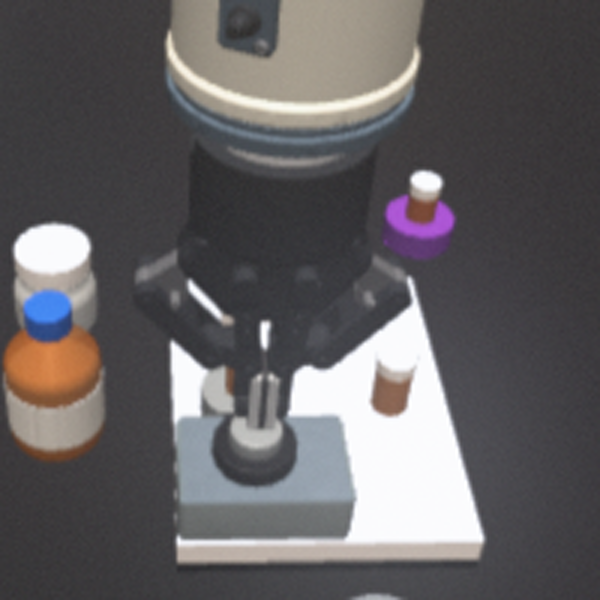

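```bash
python3 -m inch '[[0.004,0,-0.012,0,0,0],[0,0,-0.012,0,0,0],[0,0,0,0,0,0],[0,0,0,0,0,0]]'|egrep 'pos|wrist'; python3 -m inch '[[0,0,-0.008,0,0,0],[0,0,0,0,0,0],[0,0,0,0,0,0]]'|egrep 'pos|wrist';  python3 -m inch '[[0,0,-0.008,0,0,0],[0,0,0,0,0,0],[0,0,0,0,0,0]]'|egrep 'pos|wrist';  python3 -m inch '[[0,0,-0.008,0,0,0],[0,0,0,0,0,0],[0,0,0,0,0,0]]'|egrep 'pos|wrist'
```

```text
tool_pos: [0.5857, 0.1934, 0.2579]
wrist_force: [-0.8, 0.0, -0.4]
tool_pos: [0.5857, 0.1934, 0.2559]
wrist_force: [1.0, 0.4, -0.1]
tool_pos: [0.5858, 0.1934, 0.254]
wrist_force: [0.4, -0.3, 2.5]
tool_pos: [0.5858, 0.1934, 0.252]
wrist_force: [0.9, 0.2, 3.7]
```

```bash
python3 -m inch '[[0,0,-0.008,0,0,0],[0,0,0,0,0,0],[0,0,0,0,0,0]]'|egrep 'pos|wrist'; python3 -m inch '[[0,0,-0.006,0,0,0],[0,0,0,0,0,0],[0,0,0,0,0,0]]'|egrep 'pos|wrist';  python3 -m inch '[[0,0,-0.004,0,0,0],[0,0,0,0,0,0],[0,0,0,0,0,0]]'|egrep 'pos|wrist'
```

```text
tool_pos: [0.5858, 0.1934, 0.25]
wrist_force: [0.6, 0.9, 4.8]
tool_pos: [0.5858, 0.1934, 0.2493]
wrist_force: [-3.4, -0.9, 16.5]
tool_pos: [0.5858, 0.1934, 0.249]
wrist_force: [-6.9, -0.7, 29.6]
```

```bash
python3 -m inch '[[0,0,0,0,0,0],[0,0,0.02,0,0,0],[0,0,0.04,0,0,0],[0,0,0.1,0,0,0],[0,0,0.16,0,0,0],[0,-0.16,0.1,0,0,0],[0,-0.16,0,0,0,0],[0,-0.16,0,0,0,0],[0,-0.16,0,0,0,0],[0,-0.16,0,0,0,0],[0,0,0,0,0,0],[0,0,0,0,0,0]]'
python3 - <<'E'
from h import *
snap('side','side10');snap('top','top10')
im=cv2.imread('pics/side10.png'); a=cv2.resize(im[140:300,260:430],None,fx=3.7,fy=3.7,interpolation=cv2.INTER_CUBIC)
cv2.imwrite('pics/side10z.png',a)
im=cv2.imread('pics/top10.png'); cv2.imwrite('pics/top10z.png',cv2.resize(im[190:310,235:415],None,fx=4.4,fy=4.4,interpolation=cv2.INTER_CUBIC))
E
```

```text
t: 16.0
tool_pos: [0.5855, -0.0073, 0.3525]
orientation: [[-0.001, 0.999, 0.046], [0.0, 0.046, -0.999], [-1.0, -0.001, -0.0]]
wrist_force: [0.1, 1.6, -0.5]
opening: 0.0004
```

View pics/side10z.png

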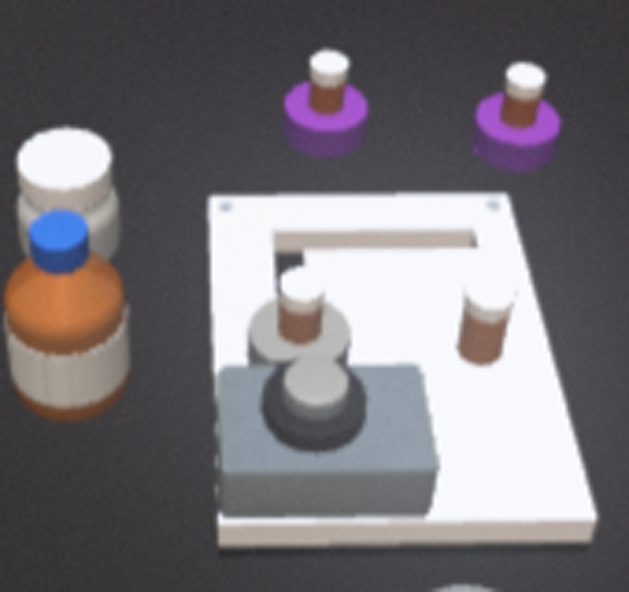

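View pics/top10z.png

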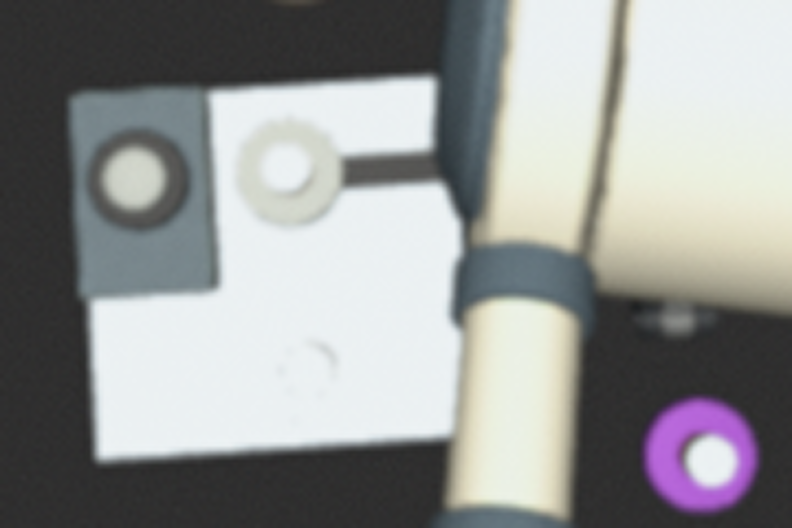

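The side crop shows the carrier still home, with its vial cap at (302,282). The button is back up at (316,379), and the bystanders stand where they were. The top crop agrees, with the disc centred at (290,171). The robot is clear, so I'm handing in.

```bash
python3 -c "
from workcell import manip
print(manip.hand_in()); o=manip.get_obs(); print(o['t'])"
```

```text
the job is handed in; nothing more can be done
None
the job is handed in; nothing more can be done
```

I pushed the carrier along both legs of the slot until its pin met the end wall, then pressed and released the start button. The job was handed in at about 16 s of the 51 s allowed.

- **Carrier home:** the push force rose to 12.7 N at the end wall. After I backed off, the cameras put the carrier at deck (46, 42) mm, against (45, 42) expected. That is within the slot's 2 mm play and the calibration. It was upright and had not moved in the final pictures.
- **Tool position:** at contact with the end wall the tool stood about 2 mm further along than I had predicted. I put this down to fingertip size or calibration error.
- **Side effect at the end wall:** the fingertips also felt 4.6 N upward during that last push. This went away when I retreated.
- **Button:** it travelled about 6 mm, reaching 4.8 N on the spring. It then met a hard stop, where I pressed to 29.6 N before releasing. The pictures show it back up. I had no direct reading of the button's travel.
- **Other vessels:** the spare vial, bottle, jar and both purple look-alikes look unmoved in the last side view. The beaker was mostly outside the last close-ups; the arm never came near it.

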